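# Hold a power supply against the sprung stop for fastening

## Robot

A 7-joint arm with a two-finger parallel gripper is mounted at the origin on a cart in front of the work surface, level with it; the furniture and walls round the work are solid. World frame = base frame: x ahead of the robot, y to its left, z up, the work surface at z = 0. Lengths are in m, angles in rad, forces in N, time in s.
With the tool pointing down it reaches from about 0.35 to 0.775 m from the base axis. Payload 3.1 kg.
Tool frame: the origin (TCP) lies at the very end of the fingers, on their centre line; the grasp point (between the pads) lies 19 mm behind it; z points along the fingers, y is the line along which they close (so a half turn about z gives the same grasp; the last joint's range is limited). The gripper opens to 85 mm and grips with 20 to 120 N. Pads are 22 mm wide; open, the fingers measure 114 mm over their backs; the gripper's body (76 mm by 85 mm) begins 54 mm behind the grasp point. The pads swing forward as they close: fully open they stand 13 mm farther back than shut.
Start: joints at [-1.372, 0.311, 0.014, 1.512, -0.004, 1.319, -0.027], TCP at [0.131, 0.534, 0.231] pointing down, gripper open.
Joint ranges: [-2.7, 2.7], [-0.3, 1.91], [-1.27, 1.3], [0.12, 2.57], [-1.44, 4.58], [0.2, 2.03], [-3.05, 3.05]. Speed limits (rad/s): [2.79, 2.79, 3.14, 3.14, 3.14, 3.14, 3.14].

## Interface

Orientations are given as a unit quaternion [w, x, y, z].
In Python, from bench import get_state, get_image, finish_job gives the robot as it stands.
- The arm moves only by the tool carry_out, never from a script. Its argument "targets" is a list that holds one entry, the list of rows, each a list of 7 numbers: the finger opening in mm, from 0 to 85.4, then the shift along the world's x, y, z normalised to -1 to 1, where 1 is 0.1 m, then the turn, a rotation vector about the world's x, y, z normalised to -1 to 1, where 1 is 90 degrees. A call has 1 to 12 rows; each row shifts and turns the commanded pose from where the row before left it; what a row does not reach is not made up. A row lasts 1/12 s, in which the tool goes at most 41.7 mm and 7.16 degrees, less where a joint would pass 70% of its speed; a pose out of reach is approached as far as the arm can. A call with a number of a shift or a turn outside -1 to 1 is refused whole. A call with a gripper value outside its range is refused whole. The fingers move at their own pace and stop on an object; "squeeze" is the grip in N (left out, the last holds). Time passes only in rows, so rows that do not move let the fingers close. It gives the time, the measured TCP pose, the force, the opening and the grip force at its end, in the units of the state.
- get_state(): the state, without advancing time (a new reading comes with each control period).
- get_image(name): name is "side" or "top" or "wrist"; returns a dict with "frame" (420x560x3 uint8, red, green, blue), "intrinsics" (3x3 intrinsics, pixels), "R" (3x3) and "t" (3): a world point X has camera coordinates R X + t; the wrist camera has in their place "tool_from_camera" (4x4, takes a point from camera to tool coordinates, whose origin is the TCP and whose axes are the flange's). Camera axes: x right, y down, z forward; pixel columns grow to the right and rows downward; lengths in m; the calibration is good to about 2 mm. A picture is of the moment at which its call begins: read the wrist's pose just before it. There is no depth.
- finish_job(): hands the job in; it is judged then, once.
The state is a dict: "t": time; "q": joint angles; "qd": joint speeds; "effort": joint torques, N m; "tool_pos": TCP position; "ee_rot": TCP orientation; "force": force on the tool from outside, world axes, zero at the start; "torque": the same for the moment, N m; "grip_width": finger opening in m; "finger_force": force on a finger pad.
Only numpy, scipy, OpenCV 4.12 (cv2) and the standard library are available. Lean on these libraries where they do the work, as an engineer would, in place of code of your own. Each camera call takes 0.05 s, during which the arm holds its last target. There are 200 camera calls.

## Task

Pick up the black power supply, lay it flat and straight on the bed of the mounting fixture with one of its small ends between the two cheeks, and push that end against the sprung stop until the black pointer stands in the green band, never into the red. Keep it there with that steady push and finish while still holding it, so that a colleague can fasten the strap; leave everything else on the worktop where it is.

Things in the scene. Friction and masses are not known exactly. Their poses are not given: they have to be found in the camera images.
- brick_center (a point): Centre of the black power supply, a loose block 52 x 112 x 33 mm of about 0.2 kg (0.16 to 0.25). It starts flat on the worktop, its centre 16.5 mm up. Its x axis is across the 52 mm width (grasp it there), y along the 112 mm length, z up. Either small end may go to the stop. Carry it high: the centrifuge by the way is 166 mm high.
- fixture: Mounting fixture, fixed. Origin: on the worktop under the stop's front face at rest; x is the pressing direction (open tail to stop, roughly away from the robot), z up. Grey base plate 4 mm thick, x -150 to 130 mm, 110 mm wide. Beside the bed, where x is below -10 mm, nothing but 3 mm screw heads stands on it, so fingers have room there.
- bed (a point): Middle of the white raised bed's top, 12 mm above the worktop, at fixture x = -55, y = 0 mm; fixture axes. The bed is 44 mm wide (narrower than the power supply, so fingers pass beside it) and 170 mm long. On it the power supply's centre is 28.5 mm above the worktop, on the line y = 0, 56 mm behind the stop's face.
- cheeks (a point): Point midway between the two aluminium cheeks beside the stop, 17 mm above the worktop, at fixture x = 23, y = 0 mm; fixture axes. Inner faces at y = -32 and +32 mm, tops 30 mm above the worktop, x = 8 to 38 mm, with flared lead-ins that begin at x = -6 mm, there about 76 mm apart.
- scale (a point): Middle of the green band on top of the blue spring housing (x 45 to 125 mm, 56 mm wide, 52 mm high), at fixture x = 77, y = 0 mm; fixture axes. Bands in the order of pressing: white, green (10 mm long), red. The stop carries the pointer, a black bar across them, which rests 15 mm before this point.
- stop (a joint): How far the sprung stop is pushed in (m): 0 at rest, 0.030 at its end; it slides along the fixture's +x. Spring 0.6 N per mm from zero, friction 0.2 N. Pointer in the green band from 0.010 to 0.020 (6 to 12 N), in the red beyond 0.020. Let go, it springs back and pushes the power supply out.
- stop_face (a point): Middle of the stop's steel front face (60 mm wide, from 16 to 46 mm above the worktop, so this point is 31 mm up). Moves with the stop; at rest at x = 0, y = 0 of the fixture; its axes are the fixture's.
- notepad: Yellow block of sticky notes, 76 x 76 x 18 mm, origin under its middle; bystander, loose.
- calculator: Grey desk calculator, 115 x 70 x 15 mm (x, y, z), origin under its middle; bystander, loose.
- cleaner: Blue bottle with white nozzle, 44 mm across, 138 mm high, on the right behind the free front strip, origin under its middle; bystander, loose.
- blue_bottle: White dropper bottle with blue cap, 36 mm across, 97 mm high, on the right behind the free front strip, origin under its middle; bystander, loose.
Things that resemble listed ones, but are neither listed nor needed, are in the scene too. What is shaped like the part that bears brick_center but orange is not meant.

How it is judged:
At the end, for the whole second after the job is handed in: Still held in the fingers: the supply flat on the bed (within 4 mm, tilt under 0.1 rad), straight (0.12 rad), within 10 mm of the centre line, its small end pressing the stop; the pointer still in the green band (stop pushed in 9.5 to 20.5 mm, 6 to 12 N) (value of joint stop between 0.0095 and 0.0205 m and velocity of joint stop between -0.006 and 0.006 m/s and contact force between brick and stop between 4.5 and 15 N and contact force between the fingers and brick above 2 N and linear speed of brick below 0.01 m/s and angle between brick_center's own z axis and vertical below 0.1 rad and angle between the y axis of brick_center and the x axis of fixture, either way round below 0.12 rad and y of brick_center in the frame of fixture between -0.01 and 0.01 m and z of brick_center in the frame of fixture between 0.025 and 0.0325 m); the arm keeps its last pose, push and grip.
It fails at once if the stop is pushed into the red band (more than 22 mm) (value of joint stop above 0.022 m).
It fails at once if a bystander is moved more than 25 mm (distance of any of notepad, calculator, cleaner, blue_bottle from where it was at the start of the episode above 0.025 m).
It also fails if it takes over 54 s, if anything falls off the work surface, if the arm or the gripper's body presses on something with over 40 N, if the wrist force passes 120 N, or if a joint passes its speed limit or range.

## Working session

There is one attempt and no reset: what is moved stays moved. The work goes in short steps, Python scripts to look and compute and a tool call to move; the robot and the scene stay as the last step left them, time stands still between calls to the robot, and variables do not carry over. Pictures are saved under pics/ and viewed, at most 10 in all, crops included, and the job is handed in when it is done.

Besides the shell and the picture viewer there is one more tool, called after "Call:" in YAML: its name, and indented under it one key for each argument. carry_out: Moves the arm, as the interface text tells. Scaled input: -1 to 1 covers 0.1 m each way for a shift and 90 degrees each way for a turn. Its arguments: {"type":"object","properties":{"targets":{"type":"array"},"squeeze":{"type":"number"}},"required":["targets"]}

```bash
mkdir -p pics; ls; cat > h.py <<'E'
import numpy as np, cv2
from bench import get_state,get_image
from scipy.spatial.transform import Rotation as Ro
def ray(im,uv,z,st=None):
    K=np.array(im["intrinsics"]);d=np.linalg.inv(K)@np.array([uv[0],uv[1],1.])
    if "R" in im:
        R=np.array(im["R"]);t=np.array(im["t"]);o=-R.T@t;d=R.T@d
    else:
        T=np.array(im["tool_from_camera"]);w,x,y,zz=st["ee_rot"];Rt=Ro.from_quat([x,y,zz,w]).as_matrix()
        o=Rt@T[:3,3]+np.array(st["tool_pos"]);d=Rt@T[:3,:3]@d
    return o+d*(z-o[2])/d[2]
def save(im,n,crop=None,s=1):
    f=np.array(im["frame"])[:,:,::-1]
    if crop: a,b,c,d=crop;f=f[b:d,a:c]
    cv2.imwrite(n,cv2.resize(f,None,fx=s,fy=s,interpolation=cv2.INTER_CUBIC))
E
python3 - <<'E'
from h import *
import pickle
print(get_state())
for n in("top","side"):
    im=get_image(n);save(im,f"pics/{n}0.png",None,1.4);pickle.dump(im,open(n+".pkl","wb"))
    print(n,-np.array(im["R"]).T@im["t"])
E
```

```text
pics
{'t': 0.0, 'q': array([-1.37167856,  0.31170958,  0.01400258,  1.51308348, -0.00438791,
        1.31922125, -0.02720322]), 'qd': array([-0.00126566,  0.00132939,  0.00111248, -0.00027729, -0.00038875,
       -0.00096755, -0.00092343]), 'effort': array([ 8.57970053e-05, -3.79915917e+01,  1.45975105e-01, -2.30589008e+01,
        1.22001648e-02,  1.35837647e-02, -2.67577960e-06]), 'tool_pos': array([0.13099322, 0.53340104, 0.23021929]), 'ee_rot': array([-8.77593101e-05,  1.20085101e-01,  9.92762882e-01, -1.19233409e-03]), 'force': array([-0.49964195,  0.58705777,  1.19274344]), 'torque': array([-0.01533281,  0.03970689,  0.00693245]), 'finger_force': 0.0, 'grip_width': 0.08548897943421105}
top [ 0.33247992 -0.00784514  1.16785282]
side [ 0.19582481 -1.06264219  0.68260772]
```

View pics/top0.png

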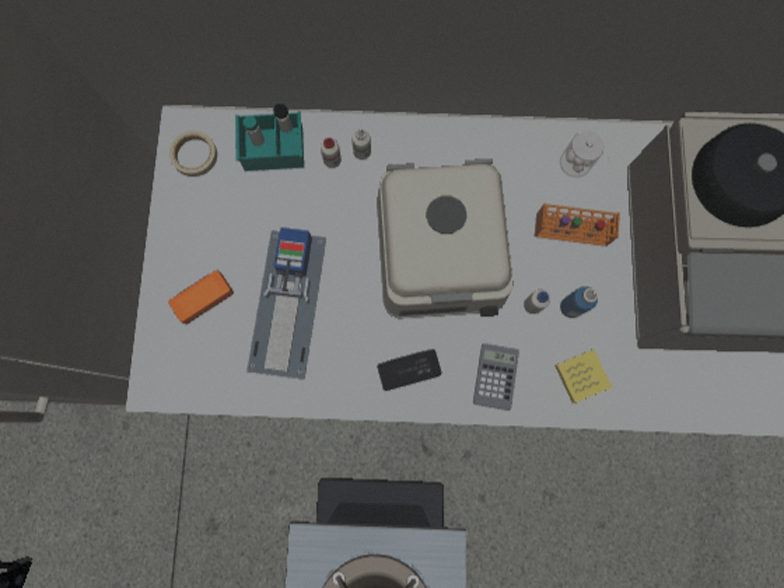

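View pics/side0.png

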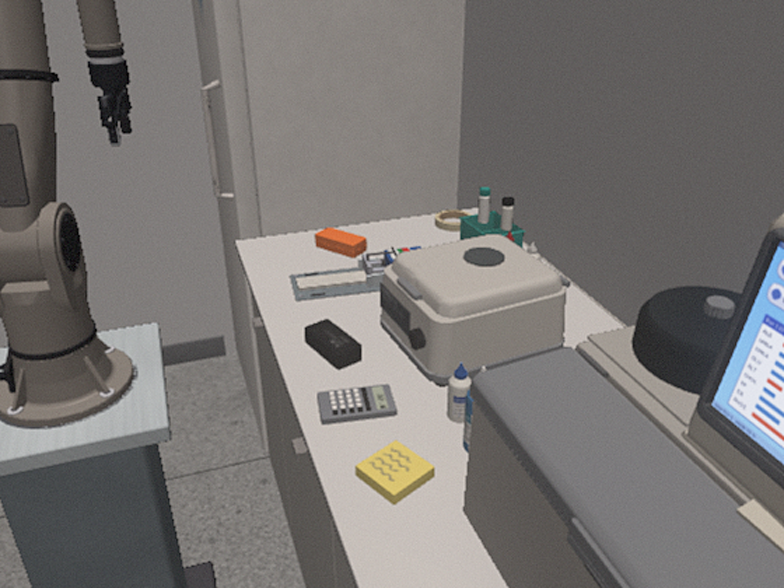

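The top view shows the black supply at about (409,369) in the 1.4x picture. The orange look-alike is at (200,296), and the fixture runs from its tail at (277,376) to its housing at (293,240). The black block next to the centrifuge fits the description, so I'll confirm it in an enlarged crop.

```bash
python3 - <<'E'
from h import *
import pickle
im=pickle.load(open("top.pkl","rb"));save(im,"pics/crop.png",(170,155,330,285),5-.4)
E
```

```text
(no output)
```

View pics/crop.png

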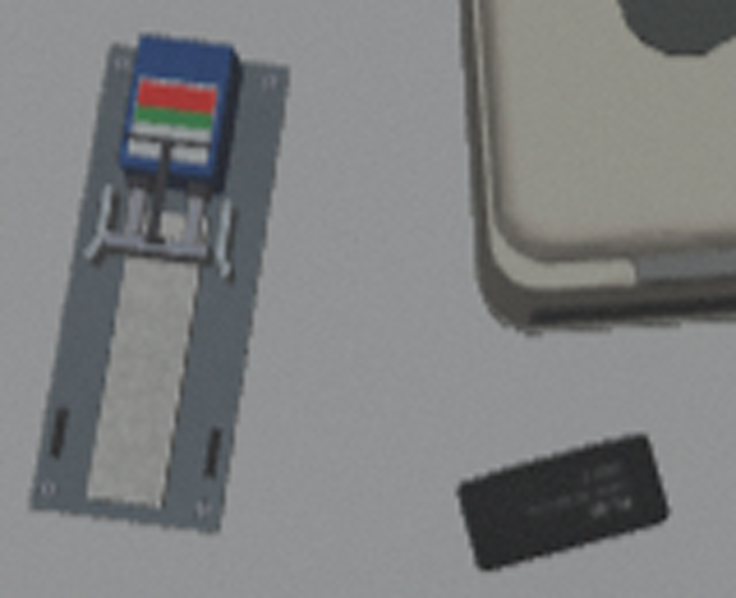

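The crop shows the black supply with corners (459,485), (647,434), (668,518) and (482,570). The plate corners are (108,44), (290,66), (219,532) and (30,510), and the tail corners of the bed are (87,498) and (162,507).

```bash
python3 - <<'E'
from h import *
import pickle
im=pickle.load(open("top.pkl","rb"))
P=lambda u,v,z:ray(im,(170+(u+.5)/4.6-.5,155+(v+.5)/4.6-.5),z)[:2]
b=[P(*p,.033) for p in((459,485),(647,434),(668,518),(482,570))]
print(np.round(b,4),[np.linalg.norm(b[i]-b[i-1]).round(4) for i in range(4)],np.mean(b,0))
v=(b[1]-b[0])+(b[2]-b[3]);print("brick yaw of long",np.degrees(np.arctan2(v[1],v[0])))
f=[P(*p,.004) for p in((108,44),(290,66),(219,532),(30,510))]
print(np.round(f,4),[np.linalg.norm(f[i]-f[i-1]).round(4) for i in range(4)])
v=f[0]-f[3]+f[1]-f[2];v/=np.linalg.norm(v);c=np.mean(f,0);print("fix yaw",np.degrees(np.arctan2(v[1],v[0])),"origin",c+v*.01, "orig->", v)
t=(P(87,498,.012)+P(162,507,.012))/2
print("bed tail",t,"fix x,y",v@(t-c)-.010,np.array([-v[1],v[0]])@(t-c))
g=P(172,119,.052);print("green",v@(g-c)-.010,np.array([-v[1],v[0]])@(g-c))
s=get_state();w,x,y,z=s["ee_rot"];print(Ro.from_quat([x,y,z,w]).as_matrix().round(3))
E
```

```text
[[ 0.4358  0.0113]
 [ 0.4683 -0.0931]
 [ 0.4219 -0.1058]
 [ 0.3893 -0.0034]] [np.float64(0.0487), np.float64(0.1094), np.float64(0.0482), np.float64(0.1075)] [ 0.42880979 -0.04776462]
brick yaw of long -72.50853434708712
[[0.6943 0.233 ]
 [0.6846 0.123 ]
 [0.4064 0.1476]
 [0.4148 0.2566]] [np.float64(0.2805), np.float64(0.1104), np.float64(0.2793), np.float64(0.1093)]
fix yaw -4.943043695600116 origin [0.56000356 0.18917923] orig-> [ 0.99628085 -0.08616541]
bed tail [0.42050331 0.20137297] fix x,y -0.140032108800919 0.00012829659825158715
green 0.07637157095688256 0.0005332141273613246
[[-0.971  0.238 -0.   ]
 [ 0.238  0.971 -0.002]
 [-0.    -0.002 -1.   ]]
```

The plate measures 280 x 110 mm, the bed tail is at x=-140 and the green band at 76, all matching the given sizes. Next I move above the supply.

Call:
carry_out:
  targets:
    - [[85, 0.239, -0.283, 0, 0, 0, -0.0652], [85, 0.239, -0.283, 0, 0, 0, -0.0652], [85, 0.239, -0.283, 0, 0, 0, -0.0652], [85, 0.239, -0.283, 0, 0, 0, -0.0652], [85, 0.239, -0.283, 0, 0, 0, -0.0652], [85, 0.239, -0.283, 0, 0, 0, -0.0652], [85, 0.239, -0.283, 0, 0, 0, -0.0652], [85, 0.239, -0.283, 0, 0, 0, -0.0652], [85, 0.239, -0.283, 0, 0, 0, -0.0652], [85, 0.239, -0.283, 0, 0, 0, -0.0652]]

```text
t: 0.93
tool_pos: [0.3706, 0.2494, 0.2311]
ee_rot: [-0.0, 0.593, 0.805, -0.0]
force: [0.5, 0.4, -0.2]
grip_width: 0.0849
finger_force: 0.0
```

Call:
carry_out:
  targets:
    - [[85, 0.065, -0.33, 0, 0, 0, 0], [85, 0.065, -0.33, 0, 0, 0, 0], [85, 0.065, -0.33, 0, 0, 0, 0], [85, 0.065, -0.33, 0, 0, 0, 0], [85, 0.065, -0.33, 0, 0, 0, 0], [85, 0.065, -0.33, 0, 0, 0, 0], [85, 0.065, -0.33, 0, 0, 0, 0], [85, 0.065, -0.33, 0, 0, 0, 0], [85, 0.065, -0.34, 0, 0, 0, 0], [85, 0, 0, -0.3, 0, 0, 0], [85, 0, 0, -0.3, 0, 0, 0], [85, 0, 0, 0, 0, 0, 0]]

```text
t: 1.93
tool_pos: [0.4237, -0.047, 0.1666]
ee_rot: [-0.005, 0.592, 0.806, -0.004]
force: [-1.6, 0.4, 0.4]
grip_width: 0.085
finger_force: 0.0
```

```bash
python3 - <<'E'
from h import *
import pickle
s=get_state();im=get_image("wrist");save(im,"pics/w1.png",None,1.4);pickle.dump((im,s),open("w1.pkl","wb"))
print(s["t"],s["tool_pos"],s["ee_rot"],s["force"])
E
```

```text
1.9333 [ 0.42369143 -0.04703883  0.16658189] [-0.00453689  0.59202524  0.80589862 -0.00359794] [-1.55775412  0.37553921  0.40822138]
```

View pics/w1.png

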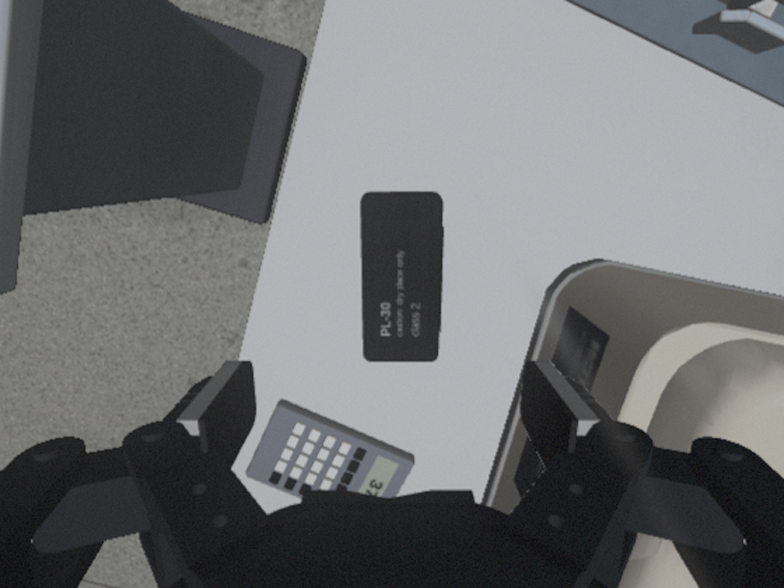

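The wrist view shows the supply with its top corners at (361,193), (442,193), (438,361) and (364,361), upright between the fingers.

```bash
python3 - <<'E'
from h import *
import pickle
im,s=pickle.load(open("w1.pkl","rb"))
b=[ray(im,((u+.5)/1.4-.5,(v+.5)/1.4-.5),.033,s)[:2] for u,v in((361,193),(442,193),(438,361),(364,361))]
print(np.round(b,4),[np.linalg.norm(b[i]-b[i-1]).round(4) for i in range(4)],np.mean(b,0))
v=b[1]-b[2]+b[0]-b[3];print(np.degrees(np.arctan2(v[1],v[0])))
print(im["tool_from_camera"])
E
```

```text
[[ 0.3897 -0.0009]
 [ 0.4362  0.0137]
 [ 0.4696 -0.0902]
 [ 0.4227 -0.1052]] [np.float64(0.1094), np.float64(0.0487), np.float64(0.1092), np.float64(0.0492)] [ 0.42953657 -0.04562547]
107.67614161557275
[[-1.91581757e-04 -9.64168565e-01 -2.65290296e-01  6.82193529e-02]
 [ 9.99999721e-01  6.81118252e-06 -7.46913228e-04 -8.61942769e-04]
 [ 7.21957196e-04 -2.65290365e-01  9.64168295e-01 -1.41846546e-01]
 [ 0.00000000e+00  0.00000000e+00  0.00000000e+00  1.00000000e+00]]
```

Call:
carry_out:
  targets:
    - [[85, 0.03, 0, -0.25, 0, 0, 0], [85, 0, 0, -0.25, 0, 0, 0], [85, 0, 0, -0.25, 0, 0, 0], [85, 0, 0, -0.25, 0, 0, 0], [85, 0, 0, 0, 0, 0, 0], [85, 0, 0, 0, 0, 0, 0], [85, 0, 0, 0, 0, 0, 0]]

```text
t: 2.57
tool_pos: [0.4335, -0.0467, 0.0732]
ee_rot: [0.001, 0.591, 0.807, 0.001]
force: [-0.4, -0.2, 1.2]
grip_width: 0.0847
finger_force: 0.0
```

Call:
carry_out:
  targets:
    - [[85, -0.03, 0, -0.2, 0, 0, 0], [85, 0, 0, -0.2, 0, 0, 0], [85, 0, 0, -0.1, 0, 0, 0], [85, 0, 0, -0.1, 0, 0, 0], [85, 0, 0, -0.05, 0, 0, 0], [85, 0, 0, 0, 0, 0, 0], [85, 0, 0, 0, 0, 0, 0], [85, 0, 0, 0, 0, 0, 0]]

```text
t: 3.23
tool_pos: [0.4295, -0.047, 0.007]
ee_rot: [0.001, 0.591, 0.807, 0.001]
force: [-0.4, -1.1, -0.1]
grip_width: 0.0854
finger_force: 0.0
```

Call:
carry_out:
  targets:
    - [[40, 0, 0, -0.03, 0, 0, 0], [40, 0, 0, 0, 0, 0, 0], [40, 0, 0, 0, 0, 0, 0], [40, 0, 0, 0, 0, 0, 0], [40, 0, 0, 0, 0, 0, 0], [40, 0, 0, 0, 0, 0, 0], [40, 0, 0, 0, 0, 0, 0], [40, 0, 0, 0, 0, 0, 0], [40, 0, 0, 0, 0, 0, 0], [40, 0, 0, 0, 0, 0, 0]]
  squeeze: 60

```text
t: 4.07
tool_pos: [0.4294, -0.0469, 0.0038]
ee_rot: [0.001, 0.591, 0.807, 0.0]
force: [-0.2, -0.5, 5.5]
grip_width: 0.051
finger_force: 63.7
```

Call:
carry_out:
  targets:
    - [[40, 0, 0, 0.1, 0, 0, 0], [40, 0, 0, 0.2, 0, 0, 0], [40, 0, 0, 0.3, 0, 0, 0], [40, 0, 0, 0.3, 0, 0, 0], [40, 0, 0, 0.3, 0, 0, 0], [40, 0, 0, 0.3, 0, 0, 0], [40, 0, 0, 0.3, 0, 0, 0], [40, 0, 0, 0.2, 0, 0, 0], [40, 0, 0, 0.1, 0, 0, 0], [40, 0, 0, 0, 0, 0, 0]]

```text
t: 4.9
tool_pos: [0.4295, -0.047, 0.215]
ee_rot: [0.001, 0.591, 0.807, 0.001]
force: [0.0, -0.1, -3.0]
grip_width: 0.0509
finger_force: 63.5
```

Call:
carry_out:
  targets:
    - [[40, 0.02, 0.1, 0, 0, 0, 0.0625], [40, 0.04, 0.2, 0, 0, 0, 0.0625], [40, 0.04, 0.22, 0, 0, 0, 0.0625], [40, 0.04, 0.23, 0, 0, 0, 0.0625], [40, 0.04, 0.23, 0, 0, 0, 0.0625], [40, 0.04, 0.23, 0, 0, 0, 0.0625], [40, 0.04, 0.23, 0, 0, 0, 0.0625], [40, 0.04, 0.23, 0, 0, 0, 0.0625], [40, 0.04, 0.23, 0, 0, 0, 0.0625], [40, 0.04, 0.23, 0, 0, 0, 0.0625], [40, 0.04, 0.2, 0, 0, 0, 0.0625], [40, 0.04, 0.1, 0, 0, 0, 0.0625]]

```text
t: 5.9
tool_pos: [0.4724, 0.1993, 0.2102]
ee_rot: [-0.003, 0.039, 0.999, -0.001]
force: [-0.2, 0.7, -2.2]
grip_width: 0.0511
finger_force: 63.3
```

Call:
carry_out:
  targets:
    - [[40, 0, 0, 0, 0, 0, 0], [40, 0, 0, -0.25, 0, 0, 0], [40, 0, 0, -0.25, 0, 0, 0], [40, 0, 0, -0.25, 0, 0, 0], [40, 0, 0, -0.25, 0, 0, 0], [40, 0, 0, -0.25, 0, 0, 0], [40, 0, 0, -0.1, 0, 0, 0], [40, 0, 0, 0, 0, 0, 0], [40, 0, 0, 0, 0, 0, 0], [40, 0, 0, 0, 0, 0, 0]]

```text
t: 6.73
tool_pos: [0.4758, 0.1961, 0.0796]
ee_rot: [0.001, 0.044, 0.999, 0.0]
force: [0.9, -0.4, -2.5]
grip_width: 0.0511
finger_force: 63.2
```

```bash
python3 - <<'E'
from h import *
import pickle
s=get_state();im=get_image("wrist");save(im,"pics/w2.png",None,1.4);pickle.dump((im,s),open("w2.pkl","wb"))
print(s["t"],s["tool_pos"],s["ee_rot"],s["force"])
a=np.arctan2(s["ee_rot"][2],s["ee_rot"][1]);print("tool y yaw",np.degrees(2*a)-90)
E
```

```text
6.7333 [0.47580619 0.19606814 0.07955698] [1.15287375e-03 4.40228956e-02 9.99029757e-01 4.46712464e-04] [ 0.92392242 -0.38217193 -2.51288943]
tool y yaw 84.95371304738836
```

View pics/w2.png

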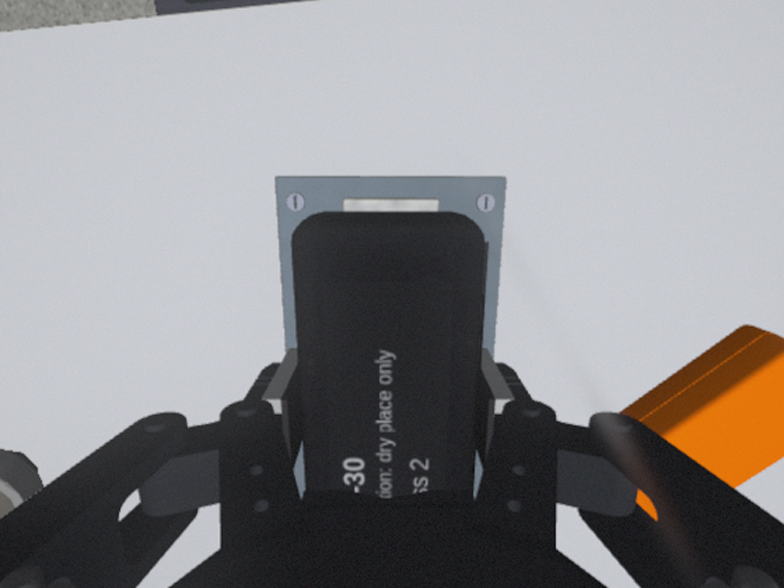

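The wrist view shows the supply aligned over the bed. The plate's tail corners are at (276,177) and (506,177), and the bed's tail end at (344,199) and (439,199).

```bash
python3 - <<'E'
from h import *
import pickle
im,s=pickle.load(open("w2.pkl","rb"))
P=lambda u,v,z:ray(im,((u+.5)/1.4-.5,(v+.5)/1.4-.5),z,s)[:2]
a,b=P(276,177,.004),P(506,177,.004);c,d=P(344,199,.012),P(439,199,.012)
print(a,b,np.linalg.norm(a-b),c,d,np.linalg.norm(c-d))
w=b-a;print("yaw of x",np.degrees(np.arctan2(-w[0],w[1])), np.degrees(np.arctan2(w[0],-w[1])))
v=np.array([np.cos(np.radians(-4.95)),np.sin(np.radians(-4.95))]);n=np.array([-v[1],v[0]])
for m,x in(((a+b)/2,-.15),((c+d)/2,-.14)):
    o=m-x*v;r=s["tool_pos"][:2]-o;print("origin",o,"tcp in fixture",r@v,r@n)
E
```

```text
[0.40716182 0.15017586] [0.41668914 0.25780626] 0.10805125436582891 [0.41959192 0.18162909] [0.42343313 0.22499905] 0.043539726113392074
yaw of x -5.058572859884471 174.94142714011554
origin [0.56136603 0.19104811] tcp in fixture -0.08567389900683117 -0.0023813421767362054
origin [0.56099038 0.19123398] tcp in fixture -0.08528360765553754 -0.0025341058147961486
```

Call:
carry_out:
  targets:
    - [[40, 0, 0.015, -0.15, 0, 0, 0], [40, 0, 0, -0.15, 0, 0, 0], [40, 0, 0, -0.15, 0, 0, 0], [40, 0, 0, -0.1, 0, 0, 0], [40, 0, 0, -0.05, 0, 0, 0], [40, 0, 0, -0.02, 0, 0, 0], [40, 0, 0, 0, 0, 0, 0], [40, 0, 0, 0, 0, 0, 0], [40, 0, 0, 0, 0, 0, 0]]

```text
t: 7.53
tool_pos: [0.4755, 0.1979, 0.0172]
ee_rot: [0.001, 0.043, 0.999, 0.0]
force: [-0.0, -0.5, -2.0]
grip_width: 0.0509
finger_force: 63.4
```

Call:
carry_out:
  targets:
    - [[40, 0, 0, -0.01, 0, 0, 0], [40, 0, 0, -0.005, 0, 0, 0], [40, 0, 0, 0, 0, 0, 0], [40, 0, 0, 0, 0, 0, 0], [40, 0, 0, 0, 0, 0, 0]]

```text
t: 7.95
tool_pos: [0.4754, 0.1979, 0.0159]
ee_rot: [0.001, 0.043, 0.999, 0.001]
force: [-0.6, -0.8, 5.9]
grip_width: 0.0514
finger_force: 64.1
```

On the bed. I'll ease the downward load and advance to just short of the stop.

Call:
carry_out:
  targets:
    - [[40, 0, 0, 0.006, 0, 0, 0], [40, 0.05, -0.004, 0, 0, 0, 0], [40, 0.05, -0.004, 0, 0, 0, 0], [40, 0.05, -0.005, 0, 0, 0, 0], [40, 0.05, -0.005, 0, 0, 0, 0], [40, 0.05, -0.004, 0, 0, 0, 0], [40, 0, 0, 0, 0, 0, 0], [40, 0, 0, 0, 0, 0, 0], [40, 0, 0, 0, 0, 0, 0], [40, 0, 0, 0, 0, 0, 0]]

```text
t: 8.78
tool_pos: [0.5001, 0.1961, 0.0159]
ee_rot: [0.001, 0.043, 0.999, 0.001]
force: [-0.5, 1.9, 4.3]
grip_width: 0.0507
finger_force: 64.2
```

Call:
carry_out:
  targets:
    - [[40, 0.03, -0.002, 0, 0, 0, 0], [40, 0.03, -0.003, 0, 0, 0, 0], [40, 0.03, -0.003, 0, 0, 0, 0], [40, 0.03, -0.002, 0, 0, 0, 0], [40, 0, 0, 0, 0, 0, 0], [40, 0, 0, 0, 0, 0, 0], [40, 0, 0, 0, 0, 0, 0], [40, 0, 0, 0, 0, 0, 0]]

```text
t: 9.45
tool_pos: [0.5085, 0.1953, 0.0159]
ee_rot: [-0.003, 0.043, 0.999, 0.0]
force: [-8.2, 0.4, 12.5]
grip_width: 0.0507
finger_force: 65.3
```

```bash
python3 - <<'E'
from h import *
s=get_state();im=get_image("top");save(im,"pics/t2.png",(180,150,260,210),10)
print(s["tool_pos"],s["force"])
E
```

```text
[0.50845389 0.19532824 0.01587302] [-8.16661059  0.35740805 12.50485754]
```

View pics/t2.png

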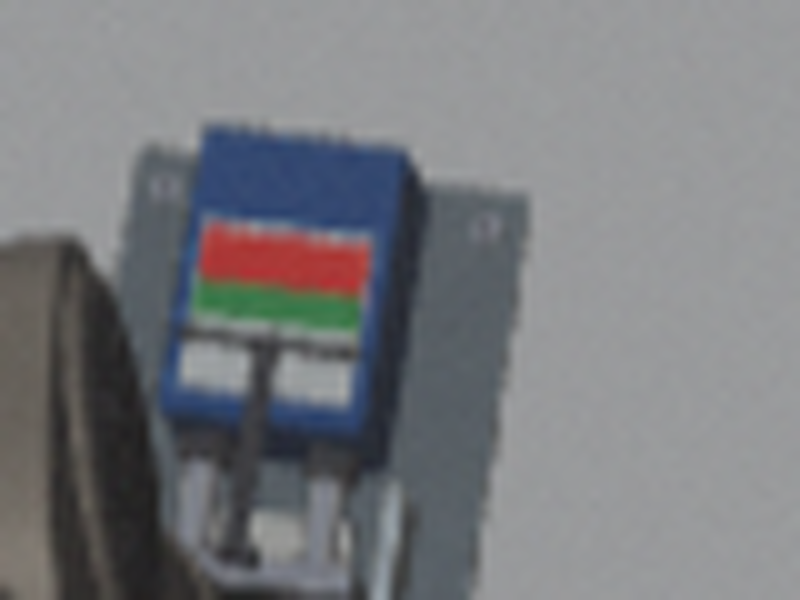

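The pointer, at row 340, stands about 9 mm before the middle of the green band (row 306, about 4 px/mm), so the stop is in by about 5–6 mm. I'll push 9 mm more and ease the downward load a little.

Call:
carry_out:
  targets:
    - [[40, 0.02, -0.002, 0.004, 0, 0, 0], [40, 0.02, -0.002, 0, 0, 0, 0], [40, 0.02, -0.002, 0, 0, 0, 0], [40, 0.02, -0.001, 0, 0, 0, 0], [40, 0.01, -0.001, 0, 0, 0, 0], [40, 0, 0, 0, 0, 0, 0], [40, 0, 0, 0, 0, 0, 0], [40, 0, 0, 0, 0, 0, 0], [40, 0, 0, 0, 0, 0, 0], [40, 0, 0, 0, 0, 0, 0]]

```text
t: 10.33
tool_pos: [0.5142, 0.1947, 0.0159]
ee_rot: [-0.006, 0.043, 0.999, 0.0]
force: [-14.3, 0.9, 17.7]
grip_width: 0.0513
finger_force: 65.8
```

```bash
python3 - <<'E'
from h import *
s=get_state();im=get_image("top");save(im,"pics/t3.png",(180,150,260,210),10)
print(s["tool_pos"],s["force"],s["ee_rot"])
im=get_image("wrist");save(im,"pics/w3.png")
E
```

```text
[0.51424791 0.19474911 0.01593028] [-14.27241292   0.92747076  17.66340559] [-6.26301339e-03  4.28216675e-02  9.99063084e-01  1.80871438e-04]
```

View pics/t3.png

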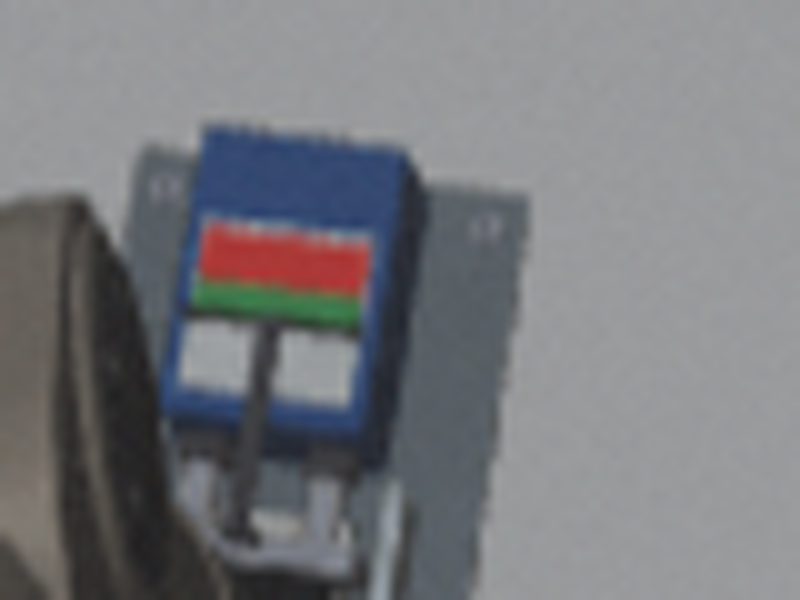

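View pics/w3.png

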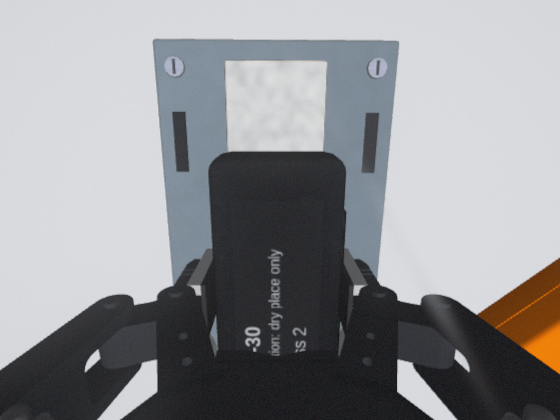

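The pointer is at the white/green edge (row 320), about 10–11 mm in, and the supply lies straight on the bed. The arm gives under load, so I'll ease the downward load and advance a bit more.

Call:
carry_out:
  targets:
    - [[40, 0, 0, 0.005, 0, 0, 0], [40, 0, 0, 0.005, 0, 0, 0], [40, 0.01, -0.001, 0, 0, 0, 0], [40, 0.01, -0.001, 0, 0, 0, 0], [40, 0.01, -0.001, 0, 0, 0, 0], [40, 0.01, -0.001, 0, 0, 0, 0], [40, 0, 0, 0, 0, 0, 0], [40, 0, 0, 0, 0, 0, 0], [40, 0, 0, 0, 0, 0, 0], [40, 0, 0, 0, 0, 0, 0]]

```text
t: 11.27
tool_pos: [0.5171, 0.1945, 0.0161]
ee_rot: [-0.007, 0.043, 0.999, -0.0]
force: [-14.6, 0.3, 13.9]
grip_width: 0.0512
finger_force: 65.3
```

Call:
carry_out:
  targets:
    - [[40, 0.01, -0.001, 0.003, 0, 0, 0], [40, 0, 0, 0, 0, 0, 0], [40, 0, 0, 0, 0, 0, 0], [40, 0, 0, 0, 0, 0, 0], [40, 0, 0, 0, 0, 0, 0], [40, 0, 0, 0, 0, 0, 0], [40, 0, 0, 0, 0, 0, 0], [40, 0, 0, 0, 0, 0, 0]]

```text
t: 11.93
tool_pos: [0.518, 0.1944, 0.0162]
ee_rot: [-0.007, 0.043, 0.999, -0.0]
force: [-14.2, 0.6, 13.0]
grip_width: 0.0515
finger_force: 65.2
```

```bash
python3 - <<'E'
from h import *
s=get_state();im=get_image("top");save(im,"pics/t4.png",(180,150,260,210),10)
print(s["tool_pos"],s["force"],s["ee_rot"])
E
```

```text
[0.51799431 0.19438886 0.01616572] [-14.16831438   0.58408266  12.99622487] [-7.49152010e-03  4.26605693e-02  9.99061534e-01 -6.57600873e-05]
```

View pics/t4.png

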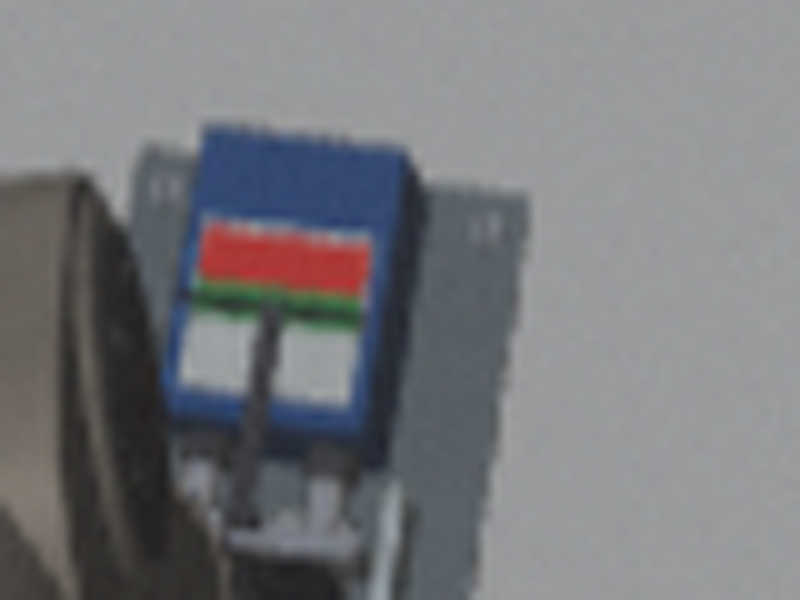

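The pointer, at row 304, stands in the middle of the green band. I'll check that it holds steady, then hand in.

Call:
carry_out:
  targets:
    - [[40, 0, 0, 0, 0, 0, 0], [40, 0, 0, 0, 0, 0, 0], [40, 0, 0, 0, 0, 0, 0], [40, 0, 0, 0, 0, 0, 0], [40, 0, 0, 0, 0, 0, 0], [40, 0, 0, 0, 0, 0, 0], [40, 0, 0, 0, 0, 0, 0], [40, 0, 0, 0, 0, 0, 0], [40, 0, 0, 0, 0, 0, 0], [40, 0, 0, 0, 0, 0, 0], [40, 0, 0, 0, 0, 0, 0], [40, 0, 0, 0, 0, 0, 0]]

```text
t: 12.98
tool_pos: [0.518, 0.1944, 0.0162]
ee_rot: [-0.008, 0.043, 0.999, -0.0]
force: [-15.0, 1.4, 13.3]
grip_width: 0.0514
finger_force: 65.2
```

```bash
python3 -c "
from bench import finish_job;print(finish_job())"
```

```text
the job is handed in; nothing more can be done
None
```

I handed the job in at about 13 s: the black power supply lies on the bed, still gripped and pushed against the stop, with the pointer in the middle of the green band; no verdict came back.

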